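# Pin the water outlet and lock its bayonet filler cap

## Task

On the workshop bench, take the headed pin out of the wooden rack and push it down through the fork and lug beside the engine's water outlet until its head sits on the fork, and let go of it. Then take the loose bayonet cap by its finger bar, push it into the filler neck against the spring until its rim is down on the neck, and twist it about a quarter turn clockwise (seen from above) to its stop. Finish while still gripping the cap and holding it pressed flush on the neck; do not let go, and leave the valves, the socket and the bottle where they are.

Things in the scene. Friction and masses are not known exactly. Their poses are not given: they have to be found in the camera images.
- pin: Loose plain steel headed pin, upright in one of the three holes of the wooden rack (valves in the others), its head resting on the rack's top. Shank 12 mm diameter, 38 mm long, chamfered foot; head a plain cylinder 20 mm diameter, 26 mm tall. Origin: centre of the foot; z up, so the head spans z = 38 to 64 mm. About 70 g, varies.
- rack: Fixed wooden rack block 230 x 50 x 45 mm with three holes 80 mm apart in a row along its x. Origin: centre of the underside. Its top is 45 mm above the bench.
- fork_hole (a point): Centre of the fork's upper hole, in its top face (40 x 48 mm), 60 mm above the bench, 110 mm from the neck's axis towards the outlet's +y (axes are the outlet's). Steel fork with an aluminium lug between its plates; the three vertical holes are aligned, 15.5 mm wide, 30 mm deep in all, open below. With its head on the fork, the pin's foot is 38 mm below this point.
- cap: Loose bayonet cap standing on its stem on the bench. Origin: centre of its foot, z up. Stem 24 mm diameter to z = 20 mm, with two opposite lugs at the foot along x (40 mm over both, 8 mm wide, 6 mm tall); rim disc 56 mm diameter, z = 20 to 27; finger bar 46 mm along x, 14 mm thick along y, z = 27 to 53. Bar in line with lugs; half a turn makes no difference. About 140 g, varies.
- neck_mouth (a point): Centre of the neck's mouth, in the top face of its round 68 mm flange, 90 mm above the bench. Bore 30 mm wide with two slots for the lugs along this point's x (46 mm over both, 13 mm wide); flange 10 mm thick, hollow below. With the foot 16 to 20 mm below the mouth (20: rim on the flange) the cap turns clockwise from above (yaw decreases) to a stop at about 85 degrees; the other way is blocked.
- plunger (a joint): Spring plunger in the neck, 0 to 0.014 m, positive down. At 0 its brass top is 8 mm below the mouth; it reads 0.012 when the cap's rim is on the flange. It pushes the stem's foot up with 3 N at 0, rising 0.5 N per mm to 9 N there. Released after turning, the cap is lifted 4 mm until its lugs catch under the flange; released unturned, it pops up 12 mm.
- outlet: Fixed aluminium water outlet on a steel base 100 x 90 mm: round neck at its origin (68 mm wide, 90 mm tall), a hose stub 66 mm long to -x, and the lug and fork at +y (back plate out to 140 mm, 60 mm tall). Origin: on the neck's axis at bench height; x along the slots.
- valve1: Bystander: dark engine valve standing in the rack, 38 mm wide head on top, 65 mm tall, stem 13 mm; origin at its foot, 5 mm above the bench. Leave alone.
- valve2: Bystander: as valve1, in another hole.
- socket: Bystander: loose steel socket, a tube 32 mm wide, 38 mm tall, standing on the bench between robot and outlet. Origin at its underside.
- bottle: Bystander: white plastic bottle 60 mm wide, 130 mm tall, standing behind the outlet. Origin at its underside.

How it is judged (in metres and radians):
On the way, in this order (a step that is already met when the one before it is completed fails the run):
1. the pin is through fork and lug, its head on the fork, and let go (horizontal distance between pin and fork_hole below 0.004 m and z of pin in the frame of fork_hole below -0.035 m and angle between pin's own z axis and vertical below 0.1 rad and contact force between the fingers and pin below 0.1 N), for 0.2 s.
2. the cap is pushed down in the neck, not yet turned (horizontal distance between cap and neck_mouth below 0.006 m and z of cap in the frame of neck_mouth below -0.0155 m and angle between the x axis of cap and the x axis of neck_mouth, either way round below 0.35 rad), for 0.05 s.
3. the cap is turned to its stop and pressed flush (horizontal distance between cap and neck_mouth below 0.006 m and z of cap in the frame of neck_mouth below -0.0175 m and angle between cap's own z axis and vertical below 0.12 rad and angle between the x axis of cap and the x axis of neck_mouth, either way round above 1.2 rad), for 0.2 s.
At the end, for the whole second after the job is handed in: Cap on the neck axis (6 mm, tilt < 0.12 rad), turned > 1.2 rad from the slots, foot > 17.5 mm below the mouth (rim within 2.5 mm of the flange, against the spring), fingers on it with > 2 N; pin upright in the fork (4 mm, 0.1 rad), head within 3 mm of its top (all of step 3 and contact force between the fingers and cap above 2 N and horizontal distance between pin and fork_hole below 0.004 m and z of pin in the frame of fork_hole below -0.035 m and angle between pin's own z axis and vertical below 0.1 rad); the arm keeps its last pose, push and grip.
It fails at once if a valve, the socket or the bottle is moved more than 30 mm or tipped (distance of any of valve1, valve2, socket, bottle from where it was at the start of the episode above 0.03 m or angle between any of valve1, valve2, socket, bottle's own z axis and vertical above 0.5 rad).
It also fails if it takes over 64 s, if anything falls off the work surface, if the arm or the gripper's body presses on something with over 40 N, if the wrist force passes 120 N, or if a joint passes its speed limit or range.

## Robot

A 6-joint arm with a two-finger parallel gripper is mounted at the origin on the work surface. World frame = base frame: x ahead of the robot, y to its left, z up, the work surface at z = 0. Lengths are in mm, angles in rad, forces in N, time in s.
With the tool pointing down it reaches from about 325 to 775 mm from the base axis. Payload 5.5 kg.
Tool frame: the origin (TCP) lies on the centre line of the jaws, within the pads' length; the fingertips stand 14 mm ahead of it and the grasp point (between the pads) lies 5 mm behind it (arm.finger_overhang is the distance from the TCP to the fingertips, in mm); z points along the fingers, y is the line along which they close (so a half turn about z gives the same grasp; the last joint's range is limited). The gripper opens to 88 mm and grips with 3 to 60 N. Pads are 20 mm wide; open, the fingers measure 115 mm over their backs; the gripper's body (75 mm by 178 mm) begins 61 mm behind the grasp point.
Start: joints at [1.191, 0.091, 1.231, -0, 1.82, -0.057], TCP at [190.339, 569.023, 236.631] pointing down, gripper open.
Joint ranges: [-2.87, 2.87], [-0.86, 2.18], [0.17, 2.46], [-1.51, 4.65], [0.06, 2.69], [-2.65, 2.65]. Speed limits (rad/s): [2.57, 2.57, 3.01, 3.14, 3.14, 3.14].

## Interface

Orientations are given as a unit quaternion [w, x, y, z].
In Python, from station import arm gives the robot as it stands.
- The arm moves only by the shell command python3 -m crank 'ROWS' [FORCE]. ROWS is text: rows parted by semicolons, each of 5 numbers parted by spaces: the closure, from -1 (fully open) to 1 (shut), then the shift along the tool's x, y, z each as a share of 25 cm, from -1 to 1, then the turn about the tool's z as a share of 90 degrees, from -1 to 1. In form: jaw tx ty tz roll; .... A call has 1 to 5 rows; each row shifts and turns the commanded pose from where the row before left it, along the tool's axes as they then stand; what a row does not reach is not made up. A row lasts 1/8 s, in which the tool goes at most 62.5 mm and 10.7 degrees, less where a joint would pass 70% of its speed; a pose out of reach is approached as far as the arm can. A call with a number of a shift or a turn outside -1 to 1 is refused whole. A call with a gripper value outside its range is refused whole. The fingers move at their own pace and stop on an object; FORCE is the grip in N (left out, the last holds). Time passes only in rows, so rows that do not move let the fingers close. It gives the time, the measured TCP pose, the force, the opening and the grip force at its end, in the units of the state.
- arm.state(): the state, without advancing time (a new reading comes with each control period).
- arm.read_camera(name): name is "side" or "top"; returns the picture (480x640x3 uint8, red, green, blue); there is no depth.
- arm.camera_params(name): a dict with "mtx" (3x3 intrinsics, pixels), "R" (3x3) and "t" (3): a world point X has camera coordinates R X + t. Camera axes: x right, y down, z forward; pixel columns grow to the right and rows downward; lengths in mm; the calibration is good to about 2 mm. A picture is of the moment at which its call begins. camera_params takes no time and is no camera call.
- arm.finish_job(): hands the job in; it is judged then, once.
Trained networks look in the newest picture that a camera, given by its name, has taken for a name from the list of things; names that differ only in an ending like _2 or _b are one class to them, and where a whole thing is asked for, a point or a joint stands for the part that bears it (a point fixed in the world has none). Each returns a list of dicts, best first, with "score" (0 to 1); they miss things now and then, are a little off and sometimes report something else, mostly with a low value. They report only what shows in the picture. A call takes as long as a camera call.
- arm.trace(camera, query): "region" (480x640 bool, what is visible of it).
- arm.spot_point(camera, query): "centre" ([x, y, z] in mm, in world coordinates, good to about 4 mm: a listed point, or the origin of a listed thing).
The state is a dict: "time": time; "joints": joint angles; "qvel": joint speeds; "tau": joint torques, N m; "position": TCP position; "tool_rot": TCP orientation; "force": force on the tool from outside, world axes, zero at the start; "torque": the same for the moment, N m; "opening": opening from 0.0 (shut) to 1.0 (fully open); "grip_force": force on a finger pad.
Only numpy, scipy, OpenCV 4.12 (cv2) and the standard library are available. Lean on these libraries where they do the work, as an engineer would, in place of code of your own. Each camera call takes 0.05 s, during which the arm holds its last target. There are 200 camera calls.

## Working session

There is one attempt and no reset: what is moved stays moved. The work goes in short steps, Python scripts to look and compute and a shell command to move; the robot and the scene stay as the last step left them, time stands still between calls to the robot, and variables do not carry over. Pictures are saved under pics/ and viewed, at most 10 in all, crops included, and the job is handed in when it is done.

```bash
mkdir -p pics; python3 - <<'E'
from station import arm
import cv2,numpy as np
for c in("top","side"):
    im=arm.read_camera(c); cv2.imwrite(f"pics/{c}0.png",im[:,:,::-1])
    p=arm.camera_params(c); print(c,np.round(p["mtx"],1).tolist(),np.round(p["R"],3).tolist(),np.round(p["t"],1))
    for q in["pin","rack","fork_hole","cap","neck_mouth","outlet","valve1","socket","bottle"]:
        print(q,[(np.round(d["centre"],0).tolist(),round(d["score"],2)) for d in arm.spot_point(c,q)[:3]])
s=arm.state();print(s)
E
```

```text
top [[440.7, 0.0, 318.3], [0.0, 440.7, 237.9], [0.0, 0.0, 1.0]] [[0.027, -1.0, 0.005], [-0.984, -0.027, -0.174], [0.174, -0.001, -0.985]] [ -21.7  586.8 1017.9]
pin [([780.0, 214.0, -2.0], 0.62), ([448.0, -260.0, 6.0], 0.41)]
rack [([532.0, -271.0, -3.0], 0.82)]
fork_hole [([585.0, 114.0, 61.0], 0.93)]
cap [([501.0, 329.0, -1.0], 0.71)]
neck_mouth [([550.0, 8.0, 88.0], 0.91)]
outlet [([553.0, 12.0, -6.0], 0.67), ([500.0, 330.0, -1.0], 0.45)]
valve1 [([609.0, -275.0, 5.0], 0.62), ([530.0, -270.0, 3.0], 0.51)]
socket [([780.0, 214.0, 0.0], 0.69), ([414.0, -58.0, -2.0], 0.67)]
bottle [([779.0, 216.0, -1.0], 0.79)]
side [[469.7, 0.0, 316.8], [0.0, 469.7, 232.5], [0.0, 0.0, 1.0]] [[0.761, -0.649, -0.025], [-0.329, -0.353, -0.876], [0.56, 0.674, -0.482]] [-433.7  263.   655.8]
pin []
rack [([528.0, -266.0, -2.0], 0.78)]
fork_hole [([583.0, 114.0, 57.0], 0.56)]
cap [([506.0, 328.0, 0.0], 0.7), ([419.0, -53.0, 1.0], 0.16)]
neck_mouth [([549.0, 11.0, 92.0], 0.61), ([529.0, -267.0, -3.0], 0.26)]
outlet [([553.0, 14.0, -1.0], 0.56)]
valve1 []
socket [([420.0, -50.0, -3.0], 0.62)]
bottle [([779.0, 217.0, -4.0], 0.59)]
{'time': 1.0, 'joints': array([ 1.19129211e+00,  9.10909344e-02,  1.23070268e+00, -2.68955583e-05,
        1.81980306e+00, -5.66973331e-02]), 'qvel': array([-4.53816528e-04,  2.54127019e-03,  1.72024208e-03,  3.70362035e-05,
       -2.16851342e-04, -2.43017715e-04]), 'tau': array([ 1.30017561e-03, -4.46181607e+01, -4.06529367e+01,  6.99273264e-02,
        1.90365105e-02,  6.63105197e-05]), 'position': array([190.35028053, 569.0163826 , 236.63512935]), 'tool_rot': array([ 1.22889725e-05,  1.60706838e-01,  9.87002184e-01, -4.78416029e-06]), 'force': array([-1.32004064, -0.17973695,  0.19178716]), 'torque': array([-0.01215324, -0.00188185,  0.00149838]), 'grip_force': 0.0, 'opening': 0.9982588877403709}
```

View pics/top0.png

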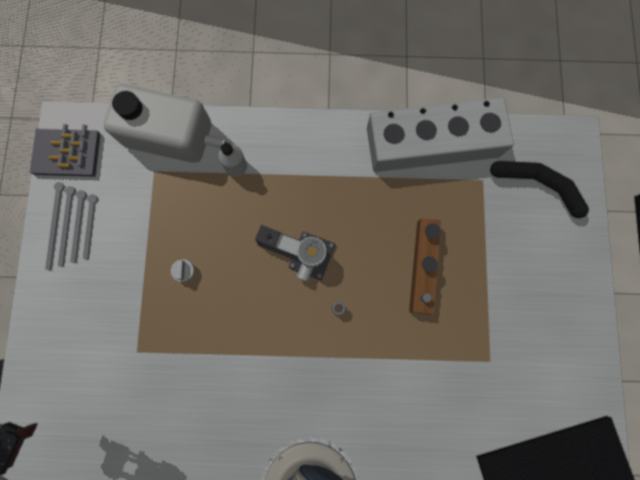

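View pics/side0.png

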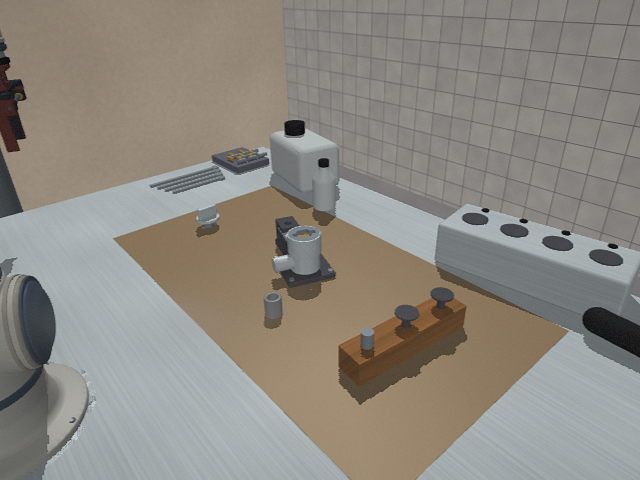

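```bash
cat > h.py <<'E'
from station import arm
import cv2,numpy as np
from scipy.optimize import least_squares
def proj(c,X):
    p=arm.camera_params(c); v=np.asarray(X,float)@p["R"].T+p["t"]; u=v@p["mtx"].T
    return u[...,:2]/u[...,2:]
def onplane(c,uv,z):
    p=arm.camera_params(c); r=p["R"].T@np.linalg.solve(p["mtx"],[*uv,1]); o=-p["R"].T@p["t"]
    return o+r*(z-o[2])/r[2]
def tile(im,cx,cy,w=80,h=60,k=5):
    x0,y0=int(cx-w/2),int(cy-h/2); t=cv2.resize(im[y0:y0+h,x0:x0+w],None,fx=k,fy=k,interpolation=cv2.INTER_CUBIC)
    for i in range(0,w,10): cv2.putText(t,str(x0+i),(i*k,8),0,.3,(255,255,0),1); cv2.line(t,(i*k,9),(i*k,13),(255,255,0),1)
    for i in range(10,h,10): cv2.putText(t,str(y0+i),(0,i*k+3),0,.3,(255,255,0),1); cv2.line(t,(20,i*k),(24,i*k),(255,255,0),1)
    return t
def state():
    s=arm.state(); w,x,y,z=s["tool_rot"]
    from scipy.spatial.transform import Rotation as R
    M=R.from_quat([x,y,z,w]).as_matrix(); return s,M
E
python3 - <<'E'
from h import *
a=arm.read_camera("top");b=arm.read_camera("side")
m=np.vstack([np.hstack([tile(a,295,250),tile(a,427,280)]),np.hstack([tile(b,305,250),tile(a,181,270)])])
cv2.imwrite("pics/m1.png",m[:,:,::-1])
m=np.hstack([tile(b,370,340),tile(b,208,217)]); cv2.imwrite("pics/m2.png",m[:,:,::-1])
E
```

```text
(no output)
```

View pics/m1.png

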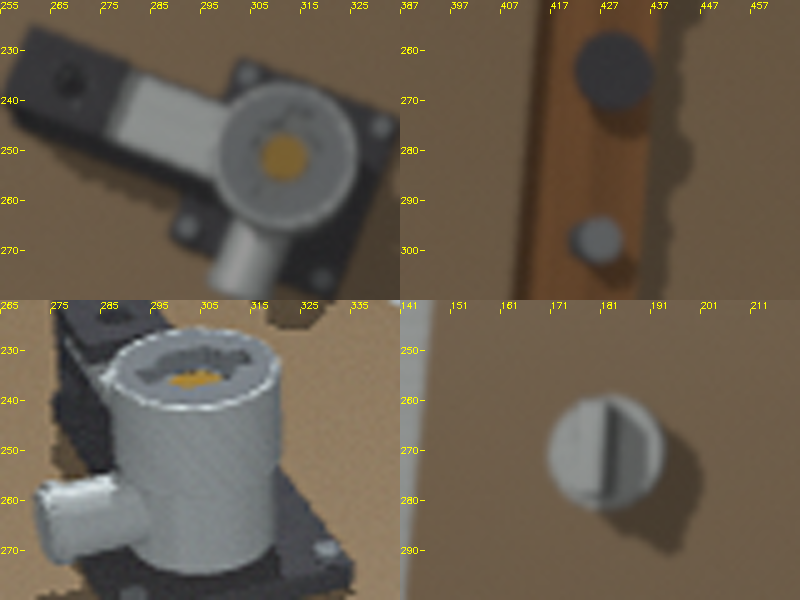

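View pics/m2.png

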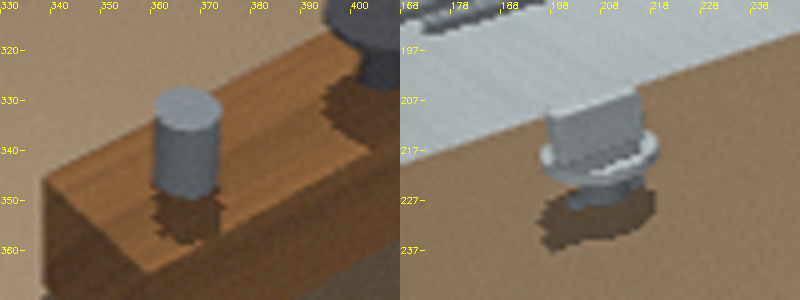

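```bash
python3 - <<'E'
from h import *
D={"fork":((268.4,236),(287,222.6),60),"neck":((312,251),(303.6,233.2),90),"pintop":((426.8,297.8),(367,331.2),71),"caprim":((181.8,270),(207.6,217.6),27)}
for n,(a,b,z) in D.items():
    f=lambda X:np.r_[proj("top",X)-a,proj("side",X)-b]
    r=least_squares(f,[500,0,50.]); print(n,onplane("top",a,z).round(1),onplane("side",b,z).round(1),"tri",r.x.round(1),r.fun.round(1))
# bar top in top view: edge ends
for l in[((176.8,259.5),(175.8,279.7)),((182.0,260),(181.2,280))]:
    d=onplane("top",l[0],53)-onplane("top",l[1],53);print(d.round(1),np.degrees(np.arctan2(d[1],d[0])))
# bar top edge in side view
for l in[((197.3,208.8),(215.4,203.9)),]:
    d=onplane("side",l[1],53)-onplane("side",l[0],53);print(d.round(1),np.degrees(np.arctan2(d[1],d[0])))
# gradient-based edge angle of bar in top
a=cv2.cvtColor(arm.read_camera("top"),cv2.COLOR_RGB2GRAY).astype(float)
for y in range(260,282,2): print(y,a[y,172:194].astype(int))
E
```

```text
fork [587.  114.5  60. ] [583.5 114.   60. ] tri [585.9 115.4  58.8] [-0.3  0.5  0.5 -0.1]
neck [549.    8.1  90. ] [546.3   8.6  90. ] tri [547.9   8.9  89.5] [-0.4  0.5  0.5 -0.1]
pintop [ 449.2 -262.1   71. ] [ 446.9 -261.8   71. ] tri [ 448.1 -261.4   70.2] [-0.4  0.5  0.4 -0.1]
caprim [502.5 326.   27. ] [495.8 318.4  27. ] tri [501.8 328.3  21.3] [-0.3  0.5  0.5 -0. ]
[48.3  1.6  0. ] 1.9163303513355583
[47.8  2.   0. ] 2.33863573912594
[45.7 -5.8  0. ] -7.181731405646877
260 [ 98  98  99 102 113 127 130 131 131 124 111 114 125 132 130 122 111 100
  95  97  97  97]
262 [101 108 121 131 136 146 149 147 144 126  88  67  81 104 125 138 140 131
 113  98  95  97]
264 [117 133 141 142 143 147 148 146 141 122  81  61  68  83  95 108 124 136
 136 119  96  87]
266 [137 145 145 141 140 145 148 146 138 116  75  60  70  85  92  93  96 108
 125 134 116  83]
268 [142 145 144 143 141 144 147 145 135 112  74  60  71  87  92  93  93  97
 116 136 130  97]
270 [145 146 146 145 144 146 146 143 132 104  70  60  73  89  92  93  93  98
 115 136 130  99]
272 [142 144 143 143 144 145 145 142 130 100  68  61  75  88  93  93  93  97
 115 135 125  89]
274 [137 142 143 144 145 145 145 141 128  96  67  63  75  89  94  93  94  98
 112 125 106  74]
276 [119 135 141 142 144 145 144 140 125  89  64  65  79  90  93  94  96 103
 110  97  74  64]
278 [102 114 125 128 129 125 121 116 103  78  65  70  83  90  91  90  87  86
  80  68  63  62]
280 [ 96  98 101 108 111 115 120 119 104  88  83  84  86  85  80  73  66  64
  63  62  63  63]
```

```bash
cat >> h.py <<'E'
def to(x,y,z,yaw=None):
    """remaining shift in shares in tool axes from measured pose, and roll share to tool-y yaw (deg)"""
    s,M=state(); d=M.T@(np.array([x,y,z])-s["position"])/250
    yy=np.degrees(np.arctan2(M[1,1],M[0,1])); dr=0 if yaw is None else -(yaw-yy)/90
    print("t",round(s["time"],2),"pos",s["position"].round(1),"yaw",yy.round(2),"F",s["force"].round(1),"open",round(s["opening"]*88,1),"grip",round(s["grip_force"],1))
    print("shift",d.round(4),"roll",round(dr,4))
E
python3 -m crank '-1 0 0 0 -.075; -1 0 0 0 -.075; -1 -.066 -.16 0 0; -1 -.066 -.16 0 0; -1 -.066 -.16 0 0'
python3 -m crank '-1 -.066 -.16 0 0; -1 -.066 -.16 0 0; -1 -.066 -.16 0 0; -1 -.066 -.16 0 0; -1 -.066 -.16 0 0'
python3 -m crank '-1 -.066 -.16 0 0; -1 -.066 -.16 0 0; -1 -.066 -.16 0 0; -1 -.066 -.16 0 0; -1 -.066 -.16 0 0'
python3 -m crank '-1 -.066 -.16 0 0; -1 -.066 -.16 0 0; -1 -.066 -.16 0 0; -1 -.066 -.16 0 0; -1 -.066 -.16 0 0'
python3 -m crank '-1 -.066 -.16 0 0; -1 -.066 -.16 0 0; -1 0 0 0 0; -1 0 0 0 0'
python3 -c "
from h import *
to(448,-262,62,85)"
```

```text
time: 1.78
position: [229.4, 444.0, 236.6]
tool_rot: [0.0, 0.043, 0.999, 0.0]
force: [0.3, 0.0, 0.6]
opening: 1.002
grip_force: 0.0
time: 2.4
position: [294.1, 237.5, 236.8]
tool_rot: [0.0, 0.043, 0.999, 0.0]
force: [-0.0, -0.9, 0.7]
opening: 0.999
grip_force: 0.0
time: 3.02
position: [358.9, 30.9, 236.9]
tool_rot: [0.001, 0.044, 0.999, 0.0]
force: [0.3, 0.5, -0.2]
opening: 1.002
grip_force: 0.0
time: 3.65
position: [423.7, -175.6, 236.8]
tool_rot: [0.0, 0.044, 0.999, -0.0]
force: [1.0, 0.3, -0.1]
opening: 1.002
grip_force: 0.0
time: 4.15
position: [449.3, -256.2, 236.6]
tool_rot: [-0.0, 0.044, 0.999, 0.0]
force: [-0.0, -0.1, -0.2]
opening: 1.001
grip_force: 0.0
t 4.15 pos [ 449.3 -256.2  236.6] yaw 85.0 F [-0.  -0.1 -0.2] open 88.1 grip 0.0
shift [ 0.0029 -0.0239  0.6985] roll 0.0
```

```bash
python3 -m crank '-1 .003 -.024 .15 0; -1 0 0 .15 0; -1 0 0 .15 0; -1 0 0 .15 0; -1 0 0 .06 0'
python3 -m crank '-1 0 0 .0385 0; -1 0 0 0 0; -1 0 0 0 0'
python3 - <<'E'
from h import *
to(448,-262,62,85)
b=arm.read_camera("side");a=arm.read_camera("top")
cv2.imwrite("pics/p1.png",np.hstack([tile(a,427,290),tile(b,370,335)])[:,:,::-1])
E
```

```text
time: 4.78
position: [447.3, -260.8, 69.8]
tool_rot: [-0.001, 0.043, 0.999, 0.001]
force: [0.2, 0.7, 0.9]
opening: 1.001
grip_force: 0.0
time: 5.15
position: [448.9, -263.0, 63.6]
tool_rot: [0.001, 0.044, 0.999, -0.001]
force: [0.2, -0.7, -0.1]
opening: 1.003
grip_force: 0.0
t 5.15 pos [ 448.9 -263.    63.6] yaw 85.01 F [ 0.2 -0.7 -0.1] open 88.3 grip 0.0
shift [0.0039 0.0036 0.0064] roll 0.0001
```

View pics/p1.png

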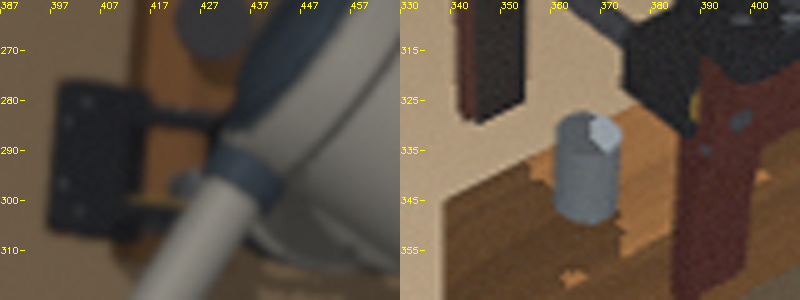

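```bash
python3 -m crank '1 0 0 .004 0; 1 0 0 0 0; 1 0 0 0 0; 1 0 0 0 0; 1 0 0 0 0' 30
python3 -m crank '1 0 0 0 0; 1 0 0 0 0'
python3 -m crank '1 0 0 -.04 0; 1 0 0 -.08 0; 1 0 0 -.15 0; 1 0 0 -.15 0; 1 0 0 0 0'
python3 -c "
from h import *
to(585.5,114.5,160,85)
print(arm.state()['torque'])"
```

```text
time: 5.88
position: [448.1, -262.6, 61.0]
tool_rot: [-0.0, 0.044, 0.999, 0.0]
force: [-0.1, 0.6, 0.0]
opening: 0.472
grip_force: 0.0
time: 6.12
position: [448.1, -262.6, 61.0]
tool_rot: [-0.0, 0.044, 0.999, 0.0]
force: [0.0, 0.6, 0.4]
opening: 0.243
grip_force: 0.2
time: 6.75
position: [449.8, -263.7, 171.6]
tool_rot: [0.004, 0.044, 0.999, -0.002]
force: [-0.5, -0.1, -0.9]
opening: 0.222
grip_force: 30.0
t 6.75 pos [ 449.8 -263.7  171.6] yaw 85.0 F [-0.5 -0.1 -0.9] open 19.6 grip 30.0
shift [-0.4088  1.5544  0.043 ] roll 0.0001
[ 0.03059385 -0.00901397 -0.02575797]
```

```bash
python3 -m crank '1 -.051 .194 0 0; 1 -.051 .194 0 0; 1 -.051 .194 0 0; 1 -.051 .194 0 0; 1 -.051 .194 0 0'
python3 -m crank '1 -.051 .194 0 0; 1 -.051 .194 0 0; 1 -.051 .194 0.03 0; 1 0 0 0 0; 1 0 0 0 0'
python3 - <<'E'
from h import *
to(585.5,114.5,120,85)
b=arm.read_camera("side");a=arm.read_camera("top")
cv2.imwrite("pics/p2.png",np.hstack([tile(a,275,240),tile(b,290,210,80,60)])[:,:,::-1])
for c in("top","side"):
  print(c,[(np.round(d["centre"],1).tolist(),round(d["score"],2)) for d in arm.spot_point(c,"pin")[:3]])
  p=arm.state()["position"]; print(proj(c,p-[0,0,54]).round(1),proj(c,p+[0,0,10]).round(1))
E
```

```text
time: 7.38
position: [532.8, -24.9, 165.5]
tool_rot: [-0.0, 0.044, 0.999, -0.0]
force: [1.0, 0.4, -0.6]
opening: 0.221
grip_force: 30.0
time: 8.0
position: [583.2, 114.6, 158.0]
tool_rot: [-0.001, 0.043, 0.999, -0.0]
force: [-0.2, -0.5, -1.2]
opening: 0.216
grip_force: 30.0
t 8.0 pos [583.2 114.6 158. ] yaw 85.02 F [-0.2 -0.5 -1.2] open 19.0 grip 30.0
shift [-0.0094  0.0004  0.1519] roll 0.0003
top []
[266.6 234. ] [263.3 228.6]
side [([580.1, 111.3, 102.3], 0.58)]
[285.9 204.1] [284.2 176.2]
```

View pics/p2.png

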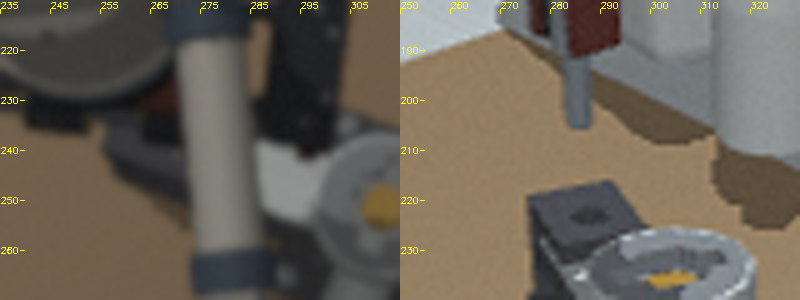

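```bash
python3 -m crank '1 -.0094 0 .08 0; 1 0 0 .052 0; 1 0 0 0 0; 1 0 0 0 0'
python3 - <<'E'
from h import *
to(585.5,114.5,120,85)
b=arm.read_camera("side"); cv2.imwrite("pics/raw3.png",b[:,:,::-1])
g=cv2.cvtColor(b,cv2.COLOR_RGB2GRAY).astype(int)
print("hole/foot, cols 276..300")
for y in range(208,232): print(y,g[y,274:302])
p=arm.state()["position"]; print(proj("side",p-[0,0,54]).round(1))
old=cv2.cvtColor(cv2.imread("pics/side0.png"),cv2.COLOR_BGR2GRAY).astype(int)
print("old")
for y in range(216,230): print(y,old[y,276:300])
E
```

```text
time: 8.7
position: [585.8, 114.8, 125.4]
tool_rot: [-0.0, 0.044, 0.999, -0.0]
force: [0.6, 0.9, -0.1]
opening: 0.219
grip_force: 30.0
t 8.7 pos [585.8 114.8 125.4] yaw 85.0 F [ 0.6  0.9 -0.1] open 19.3 grip 30.0
shift [ 0.0013 -0.0014  0.0216] roll 0.0
hole/foot, cols 276..300
208 [130 128 129 130 129 132 129 130 127 132 101  91  98 100  90  99 125 129
 129 128 129 132 129 129 132 131 101  73]
209 [130 128 129 128 129 132 128 129 130 133 101  93  99  98  94  86 120 132
 130 132 127 130 128 129 131 130 133 132]
210 [128 128 130 127 127 129 130 131 131 134 106  94 101 101  95  90 121 129
 129 127 128 129 130 130 130 130 131 134]
211 [127 129 131 129 128 128 129 127 129 133 106  94  97 100  94  88 122 134
 129 130 129 129 131 129 128 129 131 130]
212 [130 129 129 130 129 128 128 128 127 131 102  94  97 102  93  92 122 132
 130 129 131 130 128 130 130 131 129 130]
213 [130 127 128 130 128 130 127 129 132 131 114  97  96 101  94  78 119 131
 131 129 131 129 129 129 131 129 130 131]
214 [130 129 128 128 128 131 129 131 131 129 111  92 100 103  96  82 120 133
 132 129 131 129 132 131 131 1
[... 2769 characters left out ...]
124]
223 [ 57  42  68  73  72  73  76  72  58  47  53  53  54  52  49  61  69  70
  74  73  73  83 118 129]
224 [ 62  41  55  69  76  72  75  76  72  63  55  52  52  62  59  71  73  74
  72  73  75  67  93 117]
225 [59 44 39 54 74 71 73 76 79 74 76 75 77 75 74 72 77 71 72 71 68 68 63 81]
226 [ 59  46  42  42  68  77  75  73  75  74  74  77  79  75  76  73  73  70
  62  79 109 105 152 186]
227 [ 73  51  69  53  55  72  73  72  75  76  77  75  77  70  63  59  46  76
 146 180 154 128 127 125]
228 [ 72  50 100  73  37  55  70  75  67  63  60  57  51  50  48 100 195 165
 129 130 129 131 130 130]
229 [ 69  37  69  74  51  44  49  57  54  52  55  51  51  88 147 153 138 128
 129 127 129 132 132 135]
```

```bash
python3 -m crank '1 .0035 -.0055 .03 0; 1 0 0 0 0; 1 0 0 0 0'
python3 - <<'E'
from h import *
to(584.8,113.5,116,85)
b=arm.read_camera("side"); cv2.imwrite("pics/raw4.png",b[:,:,::-1])
g=cv2.cvtColor(b,cv2.COLOR_RGB2GRAY).astype(int)
for y in range(214,230): print(y,g[y,278:298])
p=arm.state()["position"]; print(proj("side",p-[0,0,54]).round(1))
E
```

```text
time: 9.12
position: [584.9, 113.6, 118.0]
tool_rot: [-0.0, 0.044, 0.999, 0.0]
force: [-0.3, -0.4, -0.2]
opening: 0.215
grip_force: 30.0
t 9.12 pos [584.9 113.6 118. ] yaw 85.0 F [-0.3 -0.4 -0.2] open 18.9 grip 30.0
shift [ 0.0003 -0.0003  0.008 ] roll 0.0
214 [127 127 129 129 127 132 111  94 100 100  96  85 121 132 129 130 129 129
 129 129]
215 [129 130 131 129 132 133 110  97  98  99  96  84 123 135 133 130 134 131
 129 130]
216 [132 130 130 130 133 132 111  98  96 101  96  87  79  75  95 123 132 130
 130 129]
217 [133 131 136 125 111 105  81  89  97 101  96  88  80  75  72  94 125 133
 131 131]
218 [106  95  80  77  75  74  74  89  99 102  95  83  80  74  74  72 119 133
 129 130]
219 [ 74  76  77  78  75  79  76  89 100 100  95  88  79  77  77  77  83 119
 132 131]
220 [ 75  78  79  79  81  82  75  87  96 100 100  90  78  76  78  74  71  97
 126 131]
221 [ 77  78  78  79  79  79  78  84  97 109 101  88  76  76  76  78  76  74
  96 124]
222 [ 76  78  79  76  79  80  72  62  58  69  70  56  57  76  78  77  76  76
  73 120]
223 [71 81 75 79 80 76 60 52 56 61 59 58 51 62 77 80 79 76 76 84]
224 [58 77 78 78 77 77 75 59 52 61 62 55 59 76 81 79 76 79 77 75]
225 [43 57 76 78 80 82 81 65 52 52 49 53 72 77 79 78 78 79 78 76]
226 [49 40 72 81 79 82 60 52 51 51 49 47 74 80 80 74 69 71 92 81]
227 [ 75  53  57  77  61  48  47  46  49  49  51  67  70  67  55  64  98 100
  91  87]
228 [103  76  43  49  49  52  53  53  55  59  58  59  54  78 119 105  87  87
  88  84]
229 [ 74  82  54  44  54  56  60  60  60  57  54  70  99 101  93  89  85  87
  85  86]
[287.6 220.8]
```

```bash
python3 -m crank '1 .0005 -.005 .008 0; 1 0 0 .01 0; 1 0 0 .01 0; 1 0 0 0.008 0; 1 0 0 0 0'
python3 -c "
from h import *
to(584.6,112.2,62,85)
print(arm.state()['torque'].round(2))"
```

```text
time: 9.8
position: [584.6, 112.5, 108.8]
tool_rot: [-0.0, 0.043, 0.999, 0.0]
force: [0.6, 1.1, -1.3]
opening: 0.224
grip_force: 30.0
t 9.8 pos [584.6 112.5 108.8] yaw 85.02 F [ 0.6  1.1 -1.3] open 19.7 grip 30.0
shift [-0.     -0.0013  0.1871] roll 0.0002
[ 0.29 -0.15  0.06]
```

```bash
python3 -m crank '1 0 0 .02 0; 1 0 0 .02 0; 1 0 0 .02 0; 1 0 0 0.02 0; 1 0 0 0 0'
python3 -c "
from h import *
to(584.6,112.2,76,85)
print(arm.state()['torque'].round(2))"
```

```text
time: 10.42
position: [584.5, 112.6, 88.2]
tool_rot: [-0.0, 0.043, 0.999, 0.0]
force: [2.0, 3.2, -2.2]
opening: 0.226
grip_force: 30.0
t 10.43 pos [584.5 112.6  88.2] yaw 85.01 F [ 2.   3.2 -2.2] open 19.8 grip 30.0
shift [-0.0005 -0.0016  0.0488] roll 0.0002
[ 0.64 -0.37 -0.  ]
```

```bash
python3 -m crank '1 -.0014 .0025 .015 0; 1 0 0 .015 0; 1 0 0 .012 0; 1 0 0 0.01 0; 1 0 0 0 0'
python3 -c "
from h import *
to(584.6,112.2,76,85)
print(arm.state()['torque'].round(2))
d=arm.read_camera('side');cv2.imwrite('pics/p5.png',tile(d,288,215,80,60,8)[:,:,::-1])"
```

```text
time: 11.05
position: [585.0, 112.7, 76.2]
tool_rot: [-0.0, 0.044, 0.999, -0.0]
force: [0.1, 0.5, 1.6]
opening: 0.221
grip_force: 30.0
t 11.05 pos [585.  112.7  76.2] yaw 85.0 F [0.1 0.5 1.6] open 19.5 grip 30.0
shift [ 0.0015 -0.0022  0.0008] roll -0.0
[ 0.03  0.14 -0.02]
```

View pics/p5.png

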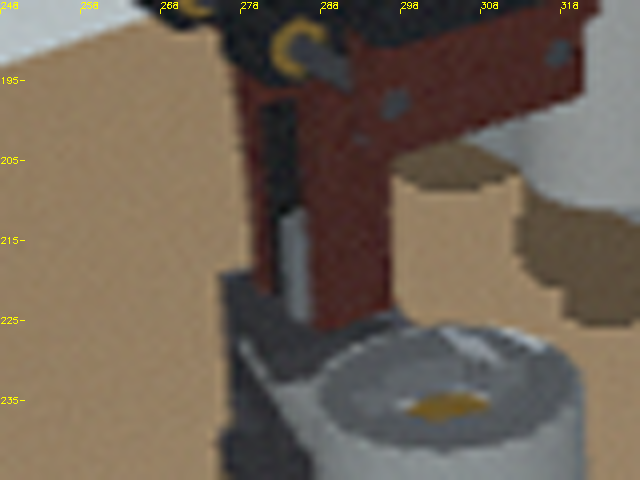

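```bash
python3 -m crank '1 0 0 .003 0; 1 0 0 0.003 0; 1 0 0 0 0'
python3 -m crank '-1 0 0 0 0; -1 0 0 0 0; -1 0 0 -.02 0; -1 0 0 -.05 0'
python3 -m crank '-1 0 0 -.1 0; -1 0 0 -.15 0; -1 0 0 -.15 0; -1 0 0 -.06 0; -1 0 0 0 0'
python3 -c "
from h import *
to(502,326.5,205,88)"
```

```text
time: 11.48
position: [585.1, 112.7, 76.1]
tool_rot: [0.0, 0.044, 0.999, -0.0]
force: [-3.9, -1.2, 8.3]
opening: 0.221
grip_force: 30.0
time: 11.98
position: [584.6, 112.9, 91.5]
tool_rot: [-0.001, 0.044, 0.999, -0.0]
force: [0.7, -0.7, -0.6]
opening: 0.633
grip_force: 0.0
time: 12.6
position: [585.5, 113.0, 208.2]
tool_rot: [0.001, 0.044, 0.999, 0.0]
force: [0.5, 0.7, -0.7]
opening: 0.999
grip_force: 0.0
t 12.6 pos [585.5 113.  208.2] yaw 85.01 F [ 0.5  0.7 -0.7] open 87.9 grip 0.0
shift [0.4073 0.8216 0.0122] roll -0.0332
```

```bash
python3 -m crank '-1 .081 .164 0 0; -1 .081 .164 0 -.033; -1 .081 .164 0 0; -1 .081 .164 0 0; -1 .081 .164 0 0'
python3 -m crank '-1 0 0 0.1 0; -1 0 0 0.1 0; -1 0 0 0 0'
python3 - <<'E'
from h import *
to(501,326.5,44,88)
b=arm.read_camera("side");a=arm.read_camera("top")
t1=tile(a,275,240,80,60,5);t2=tile(b,295,225,80,60,5);t3=tile(b,205,210,80,60,5);t4=tile(a,185,265,80,60,5)
cv2.imwrite("pics/p6.png",np.vstack([np.hstack([t1,t2]),np.hstack([t3,t4])])[:,:,::-1])
E
```

```text
time: 13.22
position: [494.1, 324.1, 204.3]
tool_rot: [-0.002, 0.018, 1.0, -0.001]
force: [0.3, 0.0, -0.4]
opening: 0.997
grip_force: 0.0
time: 13.6
position: [493.7, 322.4, 152.2]
tool_rot: [-0.003, 0.018, 1.0, -0.002]
force: [0.2, 0.4, -0.3]
opening: 0.997
grip_force: 0.0
t 13.6 pos [493.7 322.4 152.2] yaw 88.0 F [ 0.2  0.4 -0.3] open 87.7 grip 0.0
shift [-0.0317  0.0194  0.4324] roll -0.0001
```

View pics/p6.png

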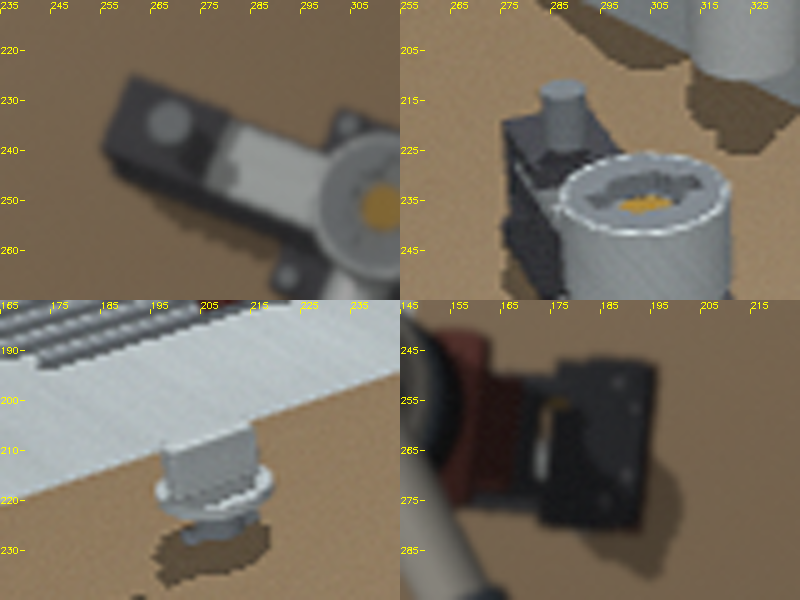

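```bash
python3 -m crank '-1 -.029 .0134 .1 0; -1 0 0 .12 0; -1 0 0 .12 0; -1 0 0 .06 0; -1 0 0 .032 0'
python3 -m crank '-1 0 0 0 0; 1 0 0 0 0; 1 0 0 0 0; 1 0 0 0 0; 1 0 0 0 0' 40
python3 -m crank '1 0 0 0 0; 1 0 0 0 0; 1 0 0 0 0; 1 0 0 0 0'
python3 -c "
from h import *
to(501,325.5,44,88)"
```

```text
time: 14.32
position: [503.2, 326.3, 49.2]
tool_rot: [0.0, 0.018, 1.0, 0.0]
force: [-0.2, -0.3, -0.0]
opening: 0.999
grip_force: 0.0
time: 14.95
position: [502.9, 326.4, 49.2]
tool_rot: [0.0, 0.018, 1.0, 0.0]
force: [0.3, 0.6, -1.0]
opening: 0.585
grip_force: 0.0
time: 15.45
position: [502.9, 326.3, 48.9]
tool_rot: [-0.0, 0.018, 1.0, 0.0]
force: [-0.3, -0.3, -0.3]
opening: 0.157
grip_force: 40.0
t 15.45 pos [502.9 326.3  48.9] yaw 87.97 F [-0.3 -0.3 -0.3] open 13.8 grip 40.0
shift [ 0.0073 -0.0036  0.0197] roll -0.0003
```

```bash
python3 -m crank '-.5 0 0 0 0; -.5 0 0 .01 0; -.5 0 0 .01 0; -.5 0 0 0 0; 1 0 0 0 0' 60
python3 -m crank '1 0 0 0 0; 1 0 0 0 0; 1 0 0 0 0; 1 0 0 0 0; 1 0 0 0 0'
python3 -m crank '1 0 0 -.05 0; 1 0 0 -.1 0; 1 0 0 -.15 0; 1 0 0 -.15 0; 1 0 0 -.1 0'
python3 -m crank '1 0 0 -.06 0; 1 0 0 0 0'
python3 - <<'E'
from h import *
to(547.7,8.3,190,70.5)
b=arm.read_camera("side");g=arm.trace("side","cap")
cv2.imwrite("pics/raw7.png",b[:,:,::-1])
for d in g[:1]:
  ys,xs=np.nonzero(d["region"]);print(d["score"],xs.min(),xs.max(),ys.min(),ys.max(),xs.mean(),ys.mean())
p=arm.state()["position"]
print("rim mid pred",proj("side",p-[0,0,43.5-23.5]).round(1))
E
```

```text
time: 16.08
position: [502.9, 326.3, 44.0]
tool_rot: [-0.0, 0.018, 1.0, -0.0]
force: [-0.4, 1.0, 0.1]
opening: 0.531
grip_force: 0.0
time: 16.7
position: [502.9, 326.3, 44.0]
tool_rot: [0.0, 0.018, 1.0, -0.0]
force: [0.1, 0.5, 0.3]
opening: 0.152
grip_force: 60.0
time: 17.32
position: [503.2, 326.5, 184.7]
tool_rot: [0.001, 0.018, 1.0, 0.001]
force: [0.3, 0.3, -1.6]
opening: 0.156
grip_force: 60.0
time: 17.58
position: [503.2, 326.5, 197.8]
tool_rot: [0.001, 0.018, 1.0, 0.001]
force: [-0.1, 0.2, -2.0]
opening: 0.157
grip_force: 60.0
t 17.57 pos [503.2 326.5 197.8] yaw 87.98 F [-0.1  0.2 -2. ] open 13.8 grip 60.0
shift [-0.2228 -1.2658  0.0302] roll 0.1942
0.65 187 210 146 168 196.89 158.24
rim mid pred [199.7 157.7]
```

```bash
python3 -m crank '1 0 0 0 .097; 1 0 0 0 .097; 1 -.0857 -.1627 0 0; 1 -.0857 -.1627 0 0; 1 -.0857 -.1627 0 0'
python3 -m crank '1 -.0857 -.1627 0 0; 1 -.0857 -.1627 0 0; 1 -.0857 -.1627 0 0; 1 -.0857 -.1627 0 0; 1 0 0 .1 0'
python3 -m crank '1 0 0 .08 0; 1 0 0 0 0; 1 0 0 0 0'
python3 - <<'E'
from h import *
to(549.6,8.2,136,70.5)
b=arm.read_camera("side");g=arm.trace("side","cap")
cv2.imwrite("pics/p8.png",tile(b,305,210,80,60,10)[:,:,::-1])
for d in g[:1]:
  ys,xs=np.nonzero(d["region"]);print(d["score"],xs.min(),xs.max(),ys.min(),ys.max())
p=arm.state()["position"]
print("rim mid pred",proj("side",p-[0,0,20.5]).round(1),proj("side",p-[0,0,44]).round(1))
E
```

```text
time: 18.3
position: [522.2, 188.4, 194.5]
tool_rot: [-0.001, 0.169, 0.986, -0.001]
force: [-0.7, -0.9, -1.2]
opening: 0.154
grip_force: 60.0
time: 18.92
position: [549.9, 4.7, 171.6]
tool_rot: [0.001, 0.171, 0.985, -0.0]
force: [-0.3, 0.5, -2.3]
opening: 0.157
grip_force: 60.0
time: 19.3
position: [549.3, 8.5, 151.7]
tool_rot: [-0.0, 0.169, 0.986, 0.0]
force: [0.5, -0.4, -0.9]
opening: 0.154
grip_force: 60.0
t 19.3 pos [549.3   8.5 151.7] yaw 70.58 F [ 0.5 -0.4 -0.9] open 13.5 grip 60.0
shift [-0.0016 -0.0007  0.0629] roll 0.0009
0.8 289 317 200 227
rim mid pred [304.2 213.5] [304.7 224.3]
```

View pics/p8.png

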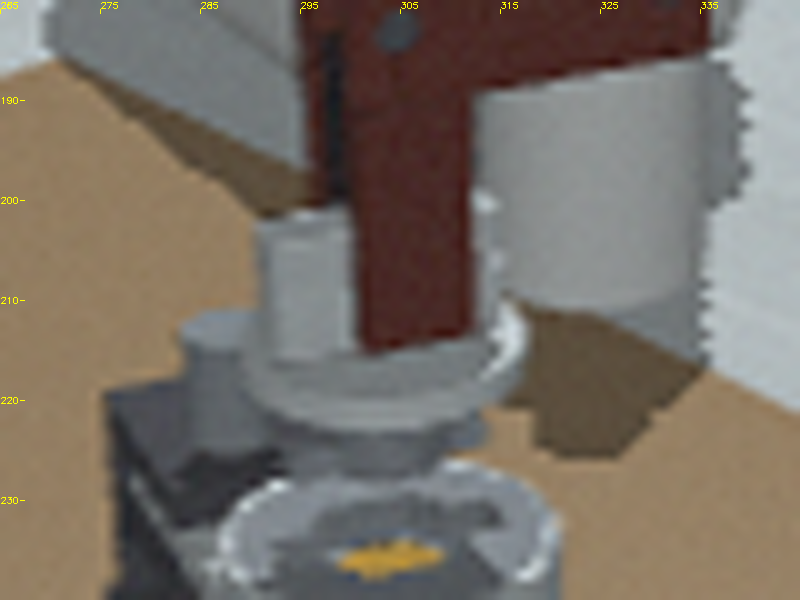

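```bash
python3 -m crank '1 .002 .001 .03 0; 1 0 0 .03 0; 1 0 0 .01 0; 1 0 0 .01 0; 1 0 0 0 0'
python3 -c "
from h import *
to(548,8.8,114,70.5);print(arm.state()['torque'].round(2))"
```

```text
time: 20.02
position: [548.8, 8.3, 131.3]
tool_rot: [-0.0, 0.169, 0.986, -0.0]
force: [-1.2, -0.8, -0.9]
opening: 0.152
grip_force: 60.0
t 20.02 pos [548.8   8.3 131.3] yaw 70.52 F [-1.2 -0.8 -0.9] open 13.4 grip 60.0
shift [0.0038 0.0009 0.0694] roll 0.0002
[-0.01 -0.01 -0.01]
```

```bash
python3 -m crank '1 0 0 .02 0; 1 0 0 .015 0; 1 0 0 0 0'
python3 -c "
from h import *
to(548,8.8,114,70.5);print(arm.state()['torque'].round(2))"
python3 -m crank '1 0 0 .015 0; 1 0 0 .01 0; 1 0 0 0.01 0; 1 0 0 0 0'
python3 -c "
from h import *
to(548,8.8,114,70.5);print(arm.state()['torque'].round(2))"
```

```text
time: 20.4
position: [549.2, 8.2, 123.2]
tool_rot: [0.001, 0.169, 0.986, 0.0]
force: [0.4, 1.0, 1.9]
opening: 0.155
grip_force: 60.0
t 20.4 pos [549.2   8.2 123.2] yaw 70.51 F [0.4 1.  1.9] open 13.7 grip 60.0
shift [0.0053 0.0006 0.037 ] roll 0.0002
[-0.05 -0.04 -0.03]
time: 20.9
position: [549.2, 8.2, 114.8]
tool_rot: [0.001, 0.169, 0.986, 0.0]
force: [-0.6, -0.7, 6.4]
opening: 0.157
grip_force: 60.0
t 20.9 pos [549.2   8.2 114.8] yaw 70.52 F [-0.6 -0.7  6.4] open 13.8 grip 60.0
shift [0.0054 0.0005 0.0032] roll 0.0002
[-0.07  0.27 -0.04]
```

```bash
python3 -m crank '1 0 0 .006 0; 1 0 0 .006 0; 1 0 0 0 0; 1 0 0 0 0'
python3 -c "
from h import *
to(548,8.8,114,70.5);print(arm.state()['torque'].round(2))"
```

```text
time: 21.4
position: [549.3, 8.2, 114.0]
tool_rot: [0.001, 0.169, 0.986, 0.0]
force: [-5.1, 0.6, 15.3]
opening: 0.155
grip_force: 60.0
t 21.4 pos [549.3   8.2 114. ] yaw 70.52 F [-5.1  0.6 15.3] open 13.6 grip 60.0
shift [ 0.0056  0.0005 -0.    ] roll 0.0002
[-0.04  1.09 -0.03]
```

```bash
python3 -m crank '1 0 -.0011 0 .08; 1 0 -.0011 0 .08; 1 0 -.0011 0 .08; 1 0 -.0011 0 .08; 1 0 0 0 0'
python3 -c "
from h import *
to(548,8.8,114,-14.5);print(arm.state()['torque'].round(2))"
```

```text
time: 22.02
position: [549.5, 6.4, 114.0]
tool_rot: [0.002, 0.41, 0.912, 0.0]
force: [-1.6, -2.5, 13.1]
opening: 0.157
grip_force: 60.0
t 22.02 pos [549.5   6.4 114. ] yaw 41.6 F [-1.6 -2.5 13.1] open 13.8 grip 60.0
shift [0.0112 0.0018 0.0001] roll 0.6233
[-0.51  0.54 -0.02]
```

```bash
python3 -m crank '1 0 -.0008 0 .09; 1 0 -.0008 0 .09; 1 0 -.0008 0 .09; 1 0 -.0008 0 .09; 1 0 0 0 0'
python3 -c "
from h import *
to(548,8.8,114,-14.5);print(arm.state()['torque'].round(2))"
```

```text
time: 22.65
position: [548.6, 5.9, 114.1]
tool_rot: [0.002, 0.648, 0.761, 0.001]
force: [-2.8, -2.8, 13.3]
opening: 0.156
grip_force: 60.0
t 22.65 pos [548.6   5.9 114.1] yaw 9.18 F [-2.8 -2.8 13.3] open 13.7 grip 60.0
shift [ 0.0117 -0.0004  0.0003] roll 0.2632
[-0.58  0.74  0.02]
```

```bash
python3 -m crank '1 0 -.0008 0 .08; 1 0 -.0008 0 .08; 1 0 -.0008 0 .08; 1 0 0 0 0.02; 1 0 0 0 0'
python3 -c "
from h import *
to(548,8.8,114,-14.5);print(arm.state()['torque'].round(2))"
```

```text
time: 23.28
position: [546.7, 6.5, 114.0]
tool_rot: [0.001, 0.788, 0.615, -0.0]
force: [-8.6, -2.0, 17.4]
opening: 0.153
grip_force: 60.0
t 23.27 pos [546.7   6.5 114. ] yaw -14.09 F [-8.6 -2.  17.4] open 13.5 grip 60.0
shift [ 0.0102  0.0028 -0.0001] roll 0.0046
[-0.25  1.73  0.35]
```

```bash
python3 -m crank '1 0 0 .002 0; 1 0 0 0 0; 1 0 0 0 0; 1 0 0 0 0'
python3 - <<'E'
from h import *
to(548,8.8,114,-14.5);print(arm.state()['torque'].round(2))
b=arm.read_camera("side");cv2.imwrite("pics/p9.png",tile(b,300,215,80,60,10)[:,:,::-1])
E
```

```text
time: 23.78
position: [546.7, 6.5, 114.0]
tool_rot: [0.001, 0.788, 0.615, 0.0]
force: [-9.1, -1.2, 18.6]
opening: 0.152
grip_force: 60.0
t 23.77 pos [546.7   6.5 114. ] yaw -14.07 F [-9.1 -1.2 18.6] open 13.4 grip 60.0
shift [ 0.0103  0.0029 -0.0001] roll 0.0048
[-0.23  1.96  0.32]
```

View pics/p9.png

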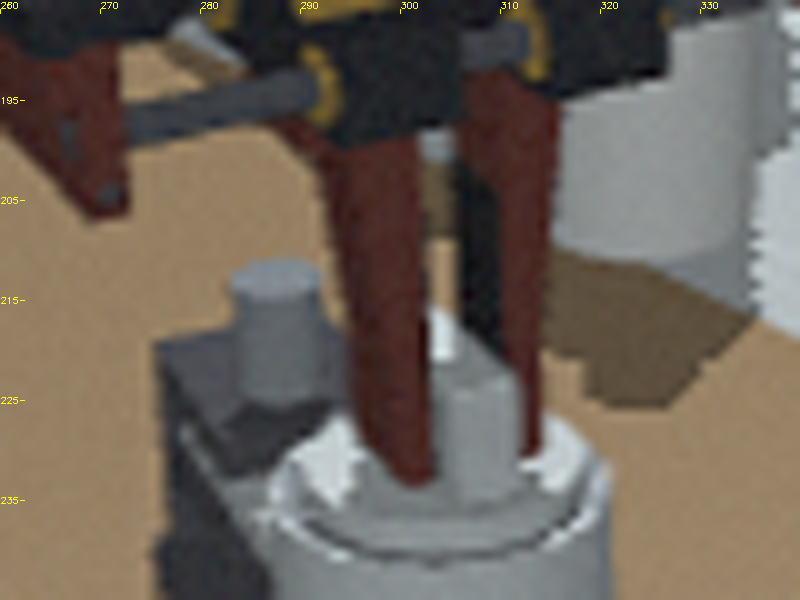

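The picture shows the cap's rim down on the flange around (303, 236), with the bar turned and the fingers on it. The pin stands upright with its head on the fork at about (287, 219).

```bash
python3 -c "
from station import arm
print(arm.finish_job())"
```

```text
the job is handed in; nothing more can be done
None
```

I handed the job in at about 24 s, and the hand-in call gave no verdict: the pin is in the fork with its head seated and released, and the cap is flush on the neck, turned about 85° clockwise, and still gripped (60 N) and pressed down.

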